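# Sweep the washers through the tray gate

### The arm

A 7-joint arm with a two-finger parallel gripper is mounted at the origin on the work surface. World frame = base frame: x ahead of the robot, y to its left, z up, the work surface at z = 0. Lengths are in m, angles in rad, forces in N, time in s.
With the tool pointing down it reaches from about 0.425 to 0.95 m from the base axis. Payload 4.7 kg.
Tool frame: the origin (TCP) lies on the centre line of the jaws, within the pads' length; the fingertips stand robot.nose_length ahead of it and the grasp point (between the pads) lies 8 mm behind it (robot.nose_length is the distance from the TCP to the fingertips, in m); z points along the fingers, y is the line along which they close (so a half turn about z gives the same grasp; the last joint's range is limited). The gripper opens to 85 mm and grips with 20 to 120 N. Pads are 22 mm wide; open, the fingers measure 114 mm over their backs; the gripper's body (76 mm by 85 mm) begins 54 mm behind the grasp point. The pads swing forward as they close: fully open they stand 13 mm farther back than shut.
Start: joints at [-1.167, 0.469, -0.049, 1.532, 0.024, 1.141, -0.082], TCP at [0.283, 0.613, 0.242] pointing down, gripper open.
Joint ranges: [-2.59, 2.59], [-0.33, 1.99], [-1.39, 1.29], [0.1, 2.45], [-1.04, 4.18], [0.21, 1.99], [-2.66, 2.66]. Speed limits (rad/s): [2.57, 2.57, 3.14, 3.14, 3.14, 3.14, 3.14].

### API

Orientations are given as [roll, pitch, yaw] about the fixed x, y, z axes, in that order (R = Rz(yaw) Ry(pitch) Rx(roll)).
In Python, from plant import robot gives the robot as it stands. Calls block until the motion is done:
- robot.goto(position, orientation): joint-space move of the TCP to a pose.
- robot.move_straight(position, vel=0.15, attitude=None, contact_N=None): straight line of the TCP; attitude=None keeps the orientation; vel is the mean speed in m/s. With contact_N (N) it stops when the force on the tool has changed by that much, and returns True; else False.
- robot.move_joints(angles): joint-space move.
- robot.grip(opening, strength=None): opening from 0.0 (shut) to 1.0 (fully open); strength is the grip in N (None keeps the last); returns when the fingers have stopped.
- robot.sleep(seconds).
- robot.inverse_kinematics(position, orientation): joint angles nearest the present ones, or None.
- robot.sense(): the state.
- robot.grab_frame(name): name is "scene" or "top"; returns a dict with "image" (480x640x3 uint8, red, green, blue), "range_z" (480x640 float32, m along the optical axis (not along the pixel's ray), 0 where there is no reading), "fx", "fy", "cx", "cy" (pixels), "R" (3x3) and "t" (3): a world point X has camera coordinates R X + t. Camera axes: x right, y down, z forward; pixel columns grow to the right and rows downward; lengths in m; the calibration is good to about 2 mm. A picture is of the moment at which its call begins.
A pose or a line that the arm cannot do raises robot.IKError and nothing moves.
- robot.close_job(): hands the job in; it is judged then, once.
The state is a dict: "t": time; "joint_pos": joint angles; "joint_velocities": joint speeds; "effort": joint torques, N m; "tcp_pos": TCP position; "tcp_rot": TCP orientation; "wrist_force": force on the tool from outside, world axes, zero at the start; "torque": the same for the moment, N m; "opening": opening from 0.0 (shut) to 1.0 (fully open); "gripper_force": force on a finger pad.
Only numpy, scipy, OpenCV 4.12 (cv2) and the standard library are available. Lean on these libraries where they do the work, as an engineer would, in place of code of your own. Each camera call takes 0.05 s, during which the arm holds its last target. There are 200 camera calls.

### The job

Sweep the three loose steel washers across the sorting tray and through the gap in its fence, one at a time, so that each drops into the catch pocket behind the gap. Slide them with the fingertips and do not lift any washer; leave the hex nut standing where it is on the tray, and do not disturb the jar and the tin beside the pocket.

Things in the scene. Friction and masses are not known exactly. Their poses are not given: they have to be found in the camera images.
- tray: plywood sorting tray fixed to the bench. Origin on the bench (z = 0) under the floor; x points from the sorting floor to the gap, y left of that, z up. In its frame the flat sorting floor is 60 mm above the bench, spanning x -125 to 100 mm, y -180 to 180 mm. Round it a rim 8 mm thick, 16 mm higher than the floor.
- gate (a point): middle of the gap in the fence, at floor height, 100 mm along the tray's x from its origin, on the floor's open edge where the pocket begins; axes as the tray's. The fence, on the near side of that edge (tray x 92 to 100 mm), is 8 mm thick and 16 mm high; the gap is 52 mm wide and has no sill.
- pocket (a point): middle of the catch pocket's bottom, 55 mm below the sorting floor (5 mm above the bench), 134 mm along the tray's x from its origin; axes as the tray's. Inside, the pocket is 68 mm long (tray x 100 to 168 mm) and 90 mm wide, with 8 mm walls rising to the rim's height.
- washer1: one of three identical plain steel washers lying flat on the tray floor: a ring of outside diameter 34 mm, hole 15 mm, 8 mm thick, about 40 g. Origin: centre of its underside, z up.
- washer2: one of three identical plain steel washers lying flat on the tray floor: a ring of outside diameter 34 mm, hole 15 mm, 8 mm thick, about 40 g. Origin: centre of its underside, z up.
- washer3: one of three identical plain steel washers lying flat on the tray floor: a ring of outside diameter 34 mm, hole 15 mm, 8 mm thick, about 40 g. Origin: centre of its underside, z up.
- nut: tall dark steel hex nut standing on end on the tray floor among the washers: 24 mm across flats (28 mm across corners), 36 mm tall, 90 g. Origin: centre of its underside. It and the three washers take four spots in an arc about 150 mm from the gap, with centres 55 mm or more apart. Must stay where it stands.
- jar: closed glass jar with steel cap, 60 mm diameter, 85 mm tall, standing on the bench beside the pocket (+y side of the tray), beyond the fence. Origin: centre of its underside. Not to be disturbed.
- tin: steel can with paper label, 68 mm diameter, 75 mm tall, standing on the bench beside the pocket (-y side of the tray), beyond the fence. Origin: centre of its underside. Not to be disturbed.
Not all that is in view belongs to the job. What is shaped like the washer3 but purple or red is not meant.

How it is judged:
By the outcome, as a careful person would: the job done as asked, in the order asked, and still so for the second after the job is handed in, with the robot touching nothing.
It also fails if it takes over 64 s, if anything falls off the work surface, if the arm or the gripper's body presses on something with over 40 N, if the wrist force passes 120 N, or if a joint passes its speed limit or range.

## Working session

There is one attempt and no reset: what is moved stays moved. The work goes in short steps, each a Python script; the robot and the scene stay as the last script left them, time stands still between calls to the robot, and variables do not carry over. Pictures are saved under pics/ and viewed, at most 10 in all, crops included, and the job is handed in when it is done.

```bash
mkdir -p pics; ls; python3 - <<'E'
from plant import robot
import cv2,numpy as np
for n in("scene","top"):
    f=robot.grab_frame(n); cv2.imwrite(f"pics/{n}0.png",f["image"][:,:,::-1]); np.savez(f"{n}0.npz",**f)
    print(n,f["fx"],f["cx"],f["cy"],-f["R"].T@f["t"])
s=robot.sense();print(s["t"],s["tcp_pos"],s["tcp_rot"],s["opening"],robot.nose_length)
E
```

```text
pics
scene 504.0473443069651 324.580027786695 234.9607118881198 [0.99674361 0.28184979 0.7168692 ]
top 557.1161665188648 323.94129393774574 236.07397699445914 [0.37327847 0.05677878 1.00044544]
0.1 [0.28289974 0.61231791 0.24136551] [-3.13985169e+00  7.78046681e-05  2.70882246e+00] 1.0000737745498127 0.011
```

View pics/top0.png

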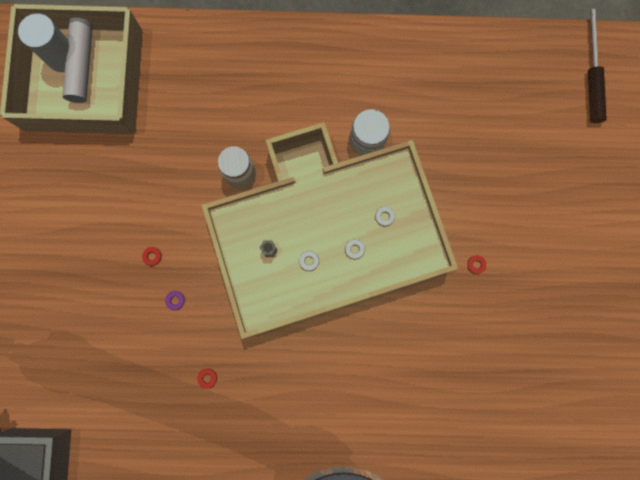

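View pics/scene0.png

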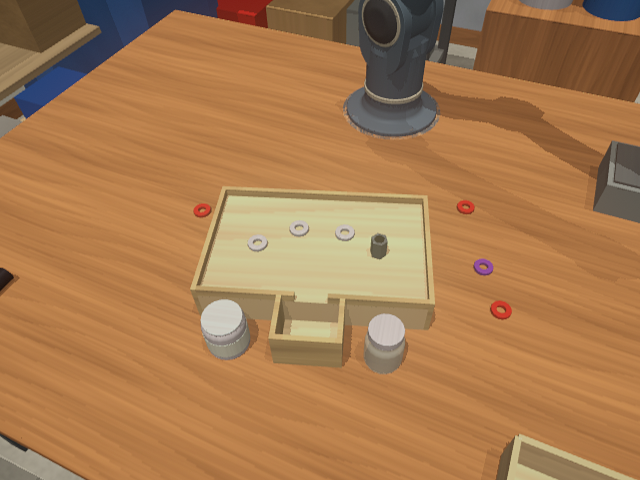

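The top view shows the tray, with washers at pixels (309,261), (355,250) and (385,216). The nut is at (268,248), the gap near (310,178), the jar at (235,165) and the tin at (370,132).

```bash
cat > vis.py <<'E'
import cv2,numpy as np
def pts(f):
    v,u=np.mgrid[:480,:640]; z=f["range_z"]
    c=np.stack([(u-f["cx"])/f["fx"]*z,(v-f["cy"])/f["fy"]*z,z],-1)
    return (c-f["t"])@f["R"]
def pix2w(f,uv,h):
    d=f["R"].T@np.array([(uv[0]-f["cx"])/f["fx"],(uv[1]-f["cy"])/f["fy"],1]); o=-f["R"].T@f["t"]
    return o+d*(h-o[2])/d[2]
def washers(f):
    hsv=cv2.cvtColor(f["image"],cv2.COLOR_RGB2HSV); P=pts(f)
    m=((hsv[...,1]<45)&(hsv[...,2]>120)&(abs(P[...,2]-.065)<.012)).astype(np.uint8)
    n,l,s,c=cv2.connectedComponentsWithStats(cv2.morphologyEx(m,cv2.MORPH_CLOSE,np.ones((3,3))))
    out=[]
    for i in range(1,n):
        if s[i,4]>60:
            x,y,w,h=s[i,:4]; out.append((pix2w(f,(x+w/2-.5,y+h/2-.5),.068).round(4),s[i]))
    return out
E
python3 - <<'E'
from vis import *
f=dict(np.load("top0.npz")); P=pts(f)
for w in washers(f): print(w)
z=P[...,2]; reg=np.zeros((480,640),bool); reg[140:345,200:460]=1
print("floor z",np.median(z[210:240,280:340]),"pocket",np.median(z[165:172,295:310]))
# floor rect
m=((abs(z-.061)<.007)&reg).astype(np.uint8)
n,l,s,c=cv2.connectedComponentsWithStats(cv2.morphologyEx(m,cv2.MORPH_OPEN,np.ones((3,3)))); k=1+s[1:,4].argmax()
q=P[l==k][:,:2]; r=cv2.minAreaRect((q*1000).astype(np.float32)); print("floor",r)
# all tray body above .05
m=((z>.052)&(z<.085)&reg).astype(np.uint8)
n,l,s,c=cv2.connectedComponentsWithStats(m);k=1+s[1:,4].argmax();q=P[l==k][:,:2]
print("all",cv2.minAreaRect((q*1000).astype(np.float32)))
for uv in [(204,207),(412,144),(455,268),(243,338)]: print(pix2w(f,uv,.076)[:2].round(4))
print("gap ends",[pix2w(f,uv,.076)[:2].round(4) for uv in [(294,181),(325,172)]])
m=(z>.085)&(z<.12)
for nme,b in dict(nut=(235,262,255,283),jar=(140,195,215,258),tin=(105,160,345,395)).items():
    mm=m if nme!='nut' else (abs(z-.09)<.012); mm=mm if nme=='nut' else (z>.06)&(z<.12)&(z>np.percentile(z[b[0]:b[1],b[2]:b[3]],90)-.008)
    p=P[b[0]:b[1],b[2]:b[3]][mm[b[0]:b[1],b[2]:b[3]]]; print(nme,len(p),(p.min(0)+p.max(0))/2,np.ptp(p,0))
E
```

```text
(array([ 0.698 , -0.0319,  0.068 ]), array([353, 110,  36,  34, 951], dtype=int32))
(array([ 0.5414, -0.0572,  0.068 ]), array([375, 206,  20,  20, 245], dtype=int32))
(array([ 0.4837, -0.0068,  0.068 ]), array([345, 239,  20,  20, 251], dtype=int32))
(array([0.4617, 0.0702, 0.068 ]), array([299, 251,  20,  20, 258], dtype=int32))
floor z 0.061035921226637264 pocket 0.005891239658147058
floor ((505.57415771484375, 38.79743957519531), (224.98585510253906, 361.6775207519531), 19.006376266479492)
all ((537.2039184570312, 50.02423095703125), (308.64239501953125, 376.8609313964844), 18.942415237426758)
[0.5474 0.248 ]
[ 0.6658 -0.1029]
[ 0.4538 -0.1745]
[0.3318 0.1737]
gap ends [array([0.5958, 0.098 ]), array([0.6128, 0.0457])]
nut 210 [0.47805897 0.13766236 0.08989917] [0.02346813 0.02640328 0.0230713 ]
jar 788 [0.6105529  0.19374998 0.08554624] [0.07968622 0.06816198 0.0132117 ]
tin 1204 [ 0.68102853 -0.03414018  0.07584488] [0.09106494 0.07553002 0.01271583]
```

Sizes check out: the floor measures 225x361 mm, the tray with pocket 309x377 mm, and each washer and the nut sits 147–152 mm from the gate. The plan is to use the slightly opened fingertips as a cradle and push each washer to a point before the gate, then straight through along tray x.

```bash
cat > job.py <<'E'
from plant import robot
from vis import *
O=np.array([.5171,.0430]); A=np.deg2rad(18.97); R2=np.array([[np.cos(A),-np.sin(A)],[np.sin(A),np.cos(A)]])
W=lambda t,z: np.append(O+R2@np.asarray(t),z)
T=lambda w: R2.T@(np.asarray(w)[:2]-O)
PRE=np.array([.045,0]); HIGH=.13; CONTACT=.027   # TCP to washer centre when cradled
def att(ang,flip): 
    y=ang+A+(np.pi if flip else 0); return [np.pi,0,(y+np.pi)%(2*np.pi)-np.pi]
E
python3 - <<'E'
from job import *
ws=[T(w) for w in [(.5414,-.0572),(.4837,-.0068),(.4617,.0702)]]; print(np.round(ws,4))
for w in ws:
    d=PRE-w; a=np.arctan2(d[1],d[0]); u=d/np.hypot(*d)
    for fl in(0,1):
        for p,ang in[(w-.035*u,a),(PRE-.027*u,a),(PRE-[.035,0],0),([.097,0],0)]:
            q=[robot.inverse_kinematics(W(p,z),att(ang,fl)) for z in(.075,HIGH)]
            print(fl,W(p,0)[:2].round(3),[None if x is None else np.round(x,2) for x in q])
robot.grip(.14); f=robot.grab_frame("top"); s=robot.sense(); print(s["t"],s["opening"],s["tcp_pos"])
E
```

```text
[[-0.0096 -0.1027]
 [-0.0478 -0.0362]
 [-0.0435  0.0437]]
0 [ 0.536 -0.092] [array([-0.3 ,  0.51,  0.51,  2.02, -0.38,  0.71,  0.29]), array([-0.36,  0.43,  0.59,  1.99, -0.32,  0.82,  0.25])]
0 [0.555 0.031] [array([-0.46,  0.51,  0.42,  1.99, -0.31,  0.71,  0.  ]), array([-0.49,  0.43,  0.47,  1.95, -0.26,  0.82, -0.04])]
0 [0.527 0.046] [array([-0.58,  0.49,  0.53,  2.05, -0.38,  0.69, -1.04]), array([-0.63,  0.41,  0.58,  2.02, -0.31,  0.8 , -1.1 ])]
0 [0.609 0.075] [array([-0.58,  0.61,  0.54,  1.85, -0.43,  0.8 , -1.05]), array([-0.6 ,  0.54,  0.57,  1.82, -0.36,  0.89, -1.1 ])]
1 [ 0.536 -0.092] [array([-0.67,  0.76,  1.11,  2.04, -0.88,  0.93, -2.38]), array([-0.7 ,  0.63,  1.11,  2.  , -0.71,  0.96, -2.52])]
1 [0.555 0.031] [array([ 0.68,  0.83, -1.18,  1.92,  0.91,  1.05,  2.08]), array([ 0.69,  0.72, -1.18,  1.89,  0.76,  1.08,  2.18])]
1 [0.527 0.046] [array([-0.2 ,  0.45,  0.05,  2.03, -0.03,  0.66,  1.77]), array([-0.25,  0.36,  0.1 ,  2.  , -0.05,  0.78,  1.78])]
1 [0.609 0.075] [array([-0.19,  0.55, -0.  ,  1.83,  0.  ,  0.76,  1.71]), array([-0.22,  0.48,  0.03,  1.8
[... 1519 characters left out ...]
.58,  0.61,  0.54,  1.85, -0.43,  0.8 , -1.05]), array([-0.6 ,  0.54,  0.57,  1.82, -0.36,  0.89, -1.1 ])]
1 [0.427 0.075] [array([-0.38,  0.33,  0.13,  2.25, -0.08,  0.57,  1.25]), array([-0.43,  0.23,  0.19,  2.21, -0.06,  0.71,  1.24])]
1 [0.533 0.061] [array([-0.29,  0.46,  0.13,  2.02, -0.09,  0.67,  1.34]), array([-0.34,  0.38,  0.18,  1.98, -0.09,  0.79,  1.34])]
1 [0.527 0.046] [array([-0.2 ,  0.45,  0.05,  2.03, -0.03,  0.66,  1.77]), array([-0.25,  0.36,  0.1 ,  2.  , -0.05,  0.78,  1.78])]
1 [0.609 0.075] [array([-0.19,  0.55, -0.  ,  1.83,  0.  ,  0.76,  1.71]), array([-0.22,  0.48,  0.03,  1.8 , -0.02,  0.86,  1.73])]
0.8333 0.13724155159216844 [0.2830817  0.61279709 0.24233844]
```

```bash
cat >> job.py <<'E'
def behind(w,ang,zt,fl=0,back=.035,direct=False):
    """above, then down behind washer w"""
    u=np.array([np.cos(ang),np.sin(ang)]); p=np.asarray(w)-back*u
    if direct: robot.move_straight(W(p,HIGH),.2,att(ang,fl))
    else: robot.goto(W(p,HIGH),att(ang,fl))
    return robot.move_straight(W(p,zt),.08 if zt>.07 else .03,contact_N=4 if zt<.07 else None)
def up(): 
    T_=robot.sense()["tcp_pos"]; robot.move_straight([T_[0],T_[1],HIGH],.15)
E
python3 - <<'E'
from job import *
w=T((.4837,-.0068)); d=PRE-w; a=np.arctan2(d[1],d[0]); u=d/np.hypot(*d)
behind(w,a,.076)
p=w-.035*u
c=robot.move_straight(W(p,.060),.03,contact_N=4); s=robot.sense(); z=s["tcp_pos"][2]; print(c,z,s["wrist_force"],s["t"])
robot.move_straight(W(p,z+.003),.05)
f=robot.grab_frame("scene"); cv2.imwrite("pics/s1.png",cv2.resize(f["image"][130:380,150:480,::-1],None,fx=2,fy=2))
print(robot.sense()["tcp_pos"],robot.sense()["t"])
E
```

```text
True 0.07135073169980435 [-1.15163357  0.23795394  8.21402287] 4.3833
[ 0.45697018 -0.02937849  0.07433869] 4.6833
```

View pics/s1.png

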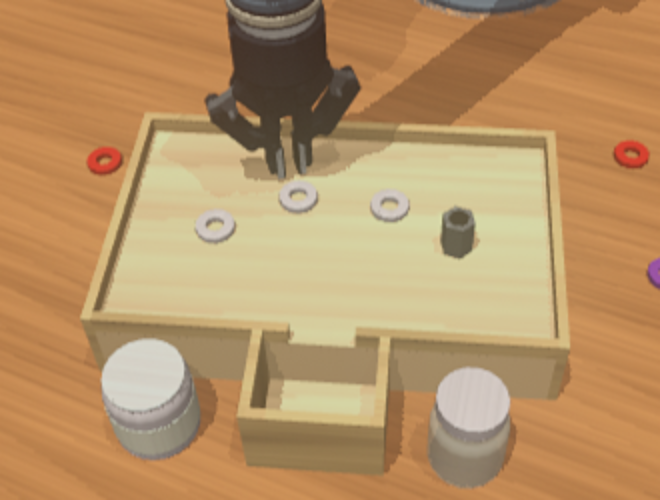

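The crop shows the fingertips just behind the middle washer at (298,196), slightly parted and lined up on it. The floor contact (TCP z 0.0713) agrees with floor height plus nose length.

```bash
cat >> job.py <<'E'
ZP=.0738
def to_pre(w,ready=False):
    d=PRE-w; a=np.arctan2(d[1],d[0]); u=d/np.hypot(*d)
    if not ready: behind(w,a,ZP)
    robot.move_straight(W(PRE-CONTACT*u,ZP),.1)
    robot.move_straight(W(PRE-(CONTACT+.006)*u,ZP),.1); up()
def through(c):
    """c: washer centre, tray frame, in front of the gap"""
    a=0; behind(c,a,ZP,back=.037,direct=True)
    robot.move_straight(W([.055,0],ZP),.1)
    hit=robot.move_straight(W([.099,0],ZP),.08,contact_N=15)
    s=robot.sense(); print("through",hit,T(s["tcp_pos"]),s["wrist_force"].round(1))
    robot.move_straight(W([.06,0],ZP),.15); up()
E
python3 - <<'E'
from job import *
to_pre(T((.4837,-.0068)),True)
f=robot.grab_frame("top"); [print(T(w),s) for w,s in washers(f)]; print(robot.sense()["t"])
f=robot.grab_frame("scene"); cv2.imwrite("pics/s2.png",cv2.resize(f["image"][130:380,150:480,::-1],None,fx=2,fy=2))
E
```

```text
[ 0.15212644 -0.13054209] [352 110  37  28 591]
[-0.01070326 -0.10312129] [376 207  19  19 230]
[-0.2077241   0.56712678] [  0 438  52  42 459]
6.7333
```

View pics/s2.png

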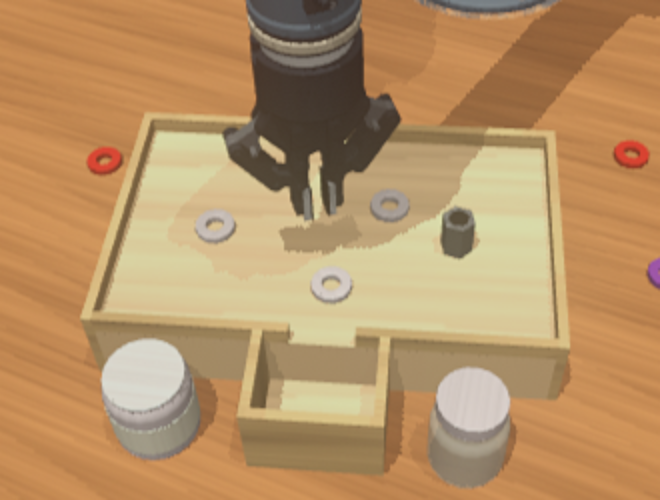

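The washer moved cleanly and now sits before the gap at crop (331,285). I'll measure it there from the scene camera, then push it through.

```bash
python3 - <<'E'
from job import *
f=robot.grab_frame("scene"); c=T(pix2w(f,(315.5,272.5),.067)); print(c)
if np.hypot(*(c-PRE))<.012:
    through(c)
    f=robot.grab_frame("scene"); cv2.imwrite("pics/s3.png",cv2.resize(f["image"][130:380,150:480,::-1],None,fx=2,fy=2)); print(robot.sense()["t"])
E
```

```text
[0.04722421 0.00166364]
through False [ 9.83805756e-02 -9.68173853e-05] [-0.1 -0.8 -0.4]
10.4917
```

View pics/s3.png

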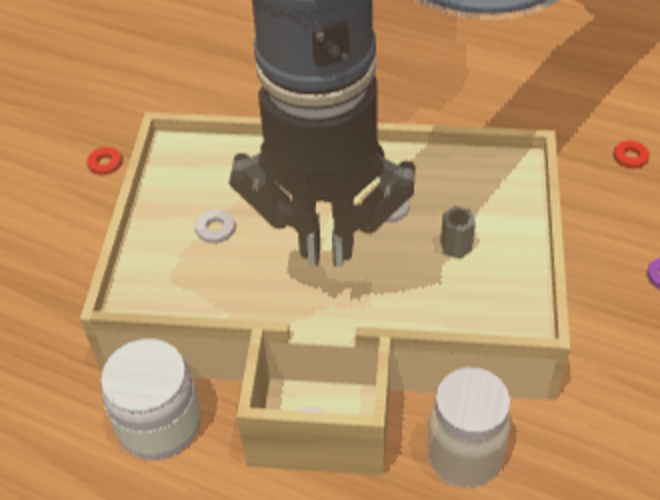

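The first washer is in the pocket, its edge just visible at (313,411), and nothing else has moved. Next is the washer near the nut, with a position check before the gate.

```bash
cat > step.py <<'E'
from job import *
def do(w,name):
    to_pre(T(w))
    f=robot.grab_frame("scene"); ws=[(T(pix2w(f,(s[0]+s[2]/2-.5,s[1]+s[3]/2-.5),.067)),s) for _,s in washers(f)]
    ws=[c for c,s in ws if np.hypot(*(c-PRE))<.015]; print(ws)
    if ws: through(ws[0])
    f=robot.grab_frame("scene"); cv2.imwrite(name,cv2.resize(f["image"][130:380,150:480,::-1],None,fx=2,fy=2)); print(robot.sense()["t"])
E
python3 -c "
from step import do
do((.4617,.0702),'pics/s4.png')"
```

```text
[array([0.04528154, 0.00066452])]
through False [ 0.0983959  -0.00010745] [-0.6 -0.4 -0.3]
17.7833
```

View pics/s4.png

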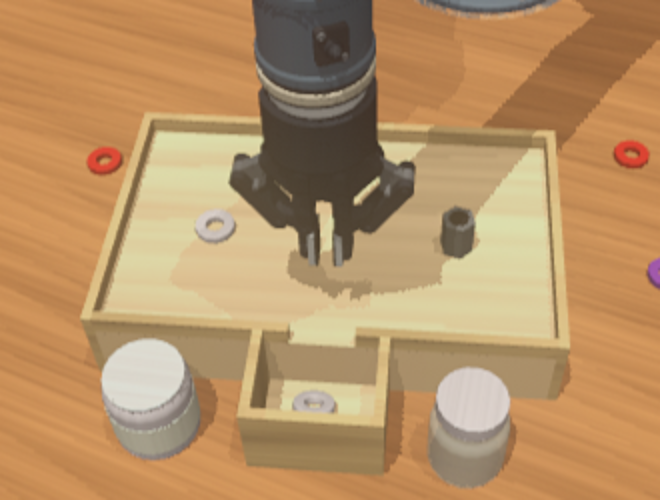

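The second washer is in the pocket at (314,402) and the nut still stands at (458,232). The last washer is at (215,225).

```bash
python3 -c "
from step import *
do((.5410,-.0575),'pics/s5.png')
robot.goto([.283,.50,.25],[np.pi,0,2.709])
f=robot.grab_frame('top'); cv2.imwrite('pics/t5.png',cv2.resize(f['image'][100:350,180:480,::-1],None,fx=2,fy=2)); s=robot.sense(); print(s['t'])
P=pts(f); b=P[235:262,255:283]; p=b[abs(b[...,2]-.09)<.012]; print('nut',(p.min(0)+p.max(0))/2)
"
```

```text
[array([0.04528154, 0.00066452])]
through False [ 0.09837056 -0.0001149 ] [-0.2  0.8  0.1]
26.325
28.325
nut [0.47799396 0.1378885  0.08988138]
```

View pics/t5.png

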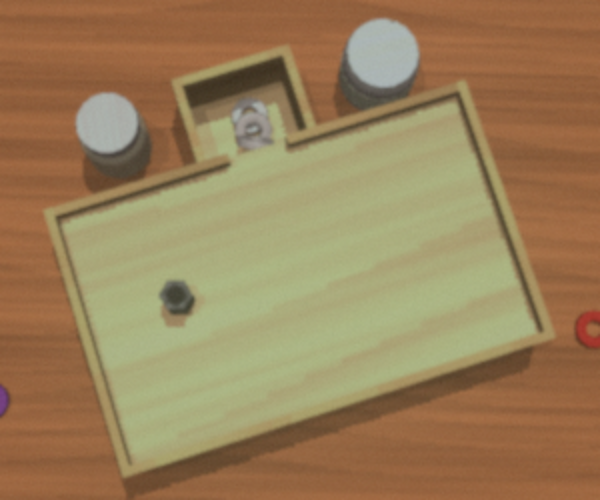

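All three washers are piled in the pocket around (252,125). The tray is clear except for the nut at (177,297), which hasn't moved, and the jar and tin are where they were.

```bash
python3 -c "
from plant import robot
print(robot.close_job())"
```

```text
the job is handed in; nothing more can be done
None
```

I swept all three washers through the gap into the pocket one at a time, with the nut, jar and tin left in place, and handed the job in at about 28 s of the 64 s allowed.

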